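Couple the test head to the brake pressure tester and lock it

TASK

Pick up the yellow test coupler, whose red handle is already raised, and lower it fully home over the brass ball on the grey pressure tester (not the black ball on the green block). Once it sits flat with the handle still up, press the red handle fully down to lock it, then let go and back away.

Things in the scene. Friction and masses are not known exactly. Their poses are not given: they have to be found in the camera images.
- coupler: Loose yellow bell-shaped coupler, 0.7 kg, upright. Origin: centre of its open underside (rim 72 mm wide), z up. Bell 52 mm wide, top at z = 60 mm; above it a round steel stem, 24 mm thick, z 60 to 104: grip there. Socket 42 mm wide, mouth flared to 64, 52 deep. Red handle on its -x side, hinge pin along y at x = -30.5, z = 50 mm; its pawl closes under the ball as it goes down.
- coupler_handle (a joint): Red handle's angle, rad: 0 = down, level along the coupler's -x, locked, at a firm stop; starts 0.6 to 0.85, at most 1.0. Bar 18 mm wide, 7 thick, reaching 80 mm from the pin, end pad 26 wide, 10 thick. Stays where left; 1 to 2 N swings it. Pressing straight down 35 mm out from the pin (65 mm from the coupler's axis) closes it; the bar's top is then 53.5 mm above the coupler's origin.
- brass_ball (a point): Centre of the 36 mm brass ball on the grey tester (150 x 150 x 60 mm, fixed, dial gauge at its rear up to 125 mm high). Under it a 16 mm neck and a round 90 mm seat plate, its top 32 mm below this point, 68 mm above the bench. Home: coupler's rim flat on the plate, its origin 32 mm straight below this point, sideways play 3 mm, facing any way. Frame x points to the gauge, z up.
Not all that is in view belongs to the job. There is more than one size of the coupler; the one meant has the size given above.

How it is judged (in metres and radians):
On the way:
1. the coupler sits upright and fully home over the brass ball with its handle still raised (horizontal distance between coupler and brass_ball below 0.01 m and z of brass_ball in the frame of coupler between 0.026 and 0.04 m and angle between coupler's own z axis and vertical below 0.18 rad and value of joint coupler_handle above 0.3 rad), for 0.2 s.
At the end, for the whole second after the job is handed in: The coupler is at rest, home over the brass ball: within 10 mm sideways, the ball's centre 26 to 40 mm above the coupler's rim, upright within 10 degrees, and its handle pressed down to within 10 degrees of its stop (horizontal distance between coupler and brass_ball below 0.01 m and z of brass_ball in the frame of coupler between 0.026 and 0.04 m and angle between coupler's own z axis and vertical below 0.18 rad and value of joint coupler_handle below 0.18 rad and linear speed of coupler below 0.03 m/s); the robot touches nothing.
It also fails if it takes over 43 s, if anything falls off the work surface, if the arm or the gripper's body presses on something with over 40 N, if the wrist force passes 120 N, or if a joint passes its speed limit or range.

ROBOT

A 6-joint arm with a two-finger parallel gripper is mounted at the origin on the work surface. World frame = base frame: x ahead of the robot, y to its left, z up, the work surface at z = 0. Lengths are in mm, angles in rad, forces in N, time in s.
With the tool pointing down it reaches from about 350 to 1000 mm from the base axis. Payload 7.1 kg.
Tool frame: the origin (TCP) lies midway between the tips of the shut fingers; the grasp point (between the pads) lies 19 mm behind it; z points along the fingers, y is the direction in which the jaws open and shut (so a half turn about z gives the same grasp; the last joint's range is limited). The gripper opens to 85 mm and grips with 20 to 120 N. Pads are 22 mm wide; open, the fingers measure 114 mm over their backs; the gripper's body (76 mm by 85 mm) begins 54 mm behind the grasp point. The pads swing forward as they close: fully open they stand 13 mm farther back than shut.
Start: joints at [1.315, 0.423, 1.63, -0, 1.089, -0.019], TCP at [146.589, 607.549, 231.319] pointing down, gripper open.
Joint ranges: [-3, 3], [-0.9, 2.11], [0.09, 2.58], [-1.31, 4.45], [0.11, 2.69], [-2.54, 2.54]. Speed limits (rad/s): [2.39, 2.39, 3.01, 3.14, 3.14, 3.14].

INTERFACE

Orientations are given as a unit quaternion [w, x, y, z].
In Python, from bench import * gives the robot as it stands. The module is installed in compiled form; this text tells all that it offers.
- The arm moves only by the shell command python3 -m crank 'ROWS' [FORCE]. ROWS is JSON, a list of rows, each a list of 5 numbers: the opening, from 0 (shut) to 1 (fully open), then the shift along the world's x, y, z scaled (see below), then the turn about the world's z scaled (see below). In form: [[gripper, x, y, z, yaw], ...]. A call has 1 to 12 rows; each row is the pose to reach, as a shift and turn from the pose measured when the call began; what a row does not reach only later rows make up. The controller multiplies each number of a shift by 50 cm and each number of a turn by pi/4 rad. A row lasts 1/8 s, in which the tool goes at most 62.5 mm and 10.7 degrees, less where a joint would pass 70% of its speed; a pose out of reach is approached as far as the arm can. A call with a number of a shift or a turn outside -1 to 1 is refused whole. A call with a gripper value outside its range is refused whole. The fingers move at their own pace and stop on an object; FORCE is the grip in N (left out, the last holds). Time passes only in rows, so rows that repeat a pose let the fingers close. It gives the time, the measured TCP pose, the force and the opening at its end, in the units of the state.
- get_state(): the state, without advancing time (a new reading comes with each control period).
- grab_frame(name): name is "side" or "top"; returns (picture, depth): 480x640x3 uint8, red, green, blue; 480x640 float32, mm along the optical axis (not along the pixel's ray), 0 where there is no reading.
- camera_model(name): a dict with "fx", "fy", "cx", "cy" (pixels), "extrinsics" (4x4, takes a point from world to camera coordinates). Camera axes: x right, y down, z forward; pixel columns grow to the right and rows downward; lengths in mm; the calibration is good to about 2 mm. A picture is of the moment at which its call begins. camera_model takes no time and is no camera call.
- sign_off(): hands the job in, once; it reports no verdict.
The state is a dict: "clock": time; "joints": joint angles; "dq": joint speeds; "tau": joint torques, N m; "tcp_pos": TCP position; "ee_rot": TCP orientation; "contact_force": force on the tool from outside, world axes, zero at the start; "torque": the same for the moment, N m; "gripper_width": finger opening in mm.
Only numpy, scipy, OpenCV 4.12 (cv2) and the standard library are available. Lean on these libraries where they do the work, as an engineer would, in place of code of your own. Each camera call takes 0.05 s, during which the arm holds its last target.

## Working session

There is one attempt and no reset: what is moved stays moved. The work goes in short steps, Python scripts to look and compute and a shell command to move; the robot and the scene stay as the last step left them, time stands still between calls to the robot, and variables do not carry over. Pictures are saved under pics/ and viewed, and the job is handed in when it is done.

```bash
mkdir -p pics; python3 - <<'E'
from bench import *
import cv2,numpy as np
s=get_state();print(s)
for n in ("side","top"):
    im,d=grab_frame(n);np.savez(f"{n}0.npz",im=im,d=d)
    cv2.imwrite(f"pics/{n}0.png",im[:,:,::-1]);m=camera_model(n);print(n,m)
E
```

```text
{'clock': 0.0, 'joints': array([ 1.31498927e+00,  4.23850535e-01,  1.63071204e+00, -4.68966678e-05,
        1.08860194e+00, -1.89834370e-02]), 'dq': array([ 0.00039163,  0.00031512,  0.00182211,  0.0015875 , -0.00032278,
        0.00026947]), 'tau': array([-3.79932550e-03, -5.57370365e+01, -2.81749016e+01, -2.17504303e-04,
        7.08800668e-03,  1.25217213e-06]), 'tcp_pos': array([146.47016703, 607.01771123, 230.53098132]), 'ee_rot': array([-8.70737490e-05,  1.18124436e-01,  9.92998489e-01, -7.81372150e-04]), 'contact_force': array([0.94468732, 0.66813209, 0.25276251]), 'torque': array([ 0.01342395, -0.01325316,  0.02553692]), 'gripper_width': 85.43728157120292}
side {'fx': 481.28966716247254, 'fy': 481.28966716247254, 'cx': 319.0705326042378, 'cy': 242.83146742949071, 'extrinsics': array([[-9.86208949e-01, -1.64539243e-01,  1.78534526e-02,
         4.70372851e+02],
       [-1.12087979e-01,  5.84643114e-01, -8.03510246e-01,
         1.16468744e+02],
       [ 1.21771070e-01, -7.94430152e-01, -5.95023142e-01,
         8.99604478e+02],
       [ 0.00000000e+00,  0.00000000e+00,  0.00000000e+00,
         1.00000000e+00]])}
top {'fx': 562.5051706232696, 'fy': 562.5051706232696, 'cx': 325.5729465063806, 'cy': 244.59826233370453, 'extrinsics': array([[ 1.08845651e-02, -9.99868989e-01,  1.19804682e-02,
        -6.67403932e+00],
       [-9.83078635e-01, -1.28912620e-02, -1.82729891e-01,
         4.70859561e+02],
       [ 1.82860394e-01, -9.78880692e-03, -9.83090156e-01,
         1.06920989e+03],
       [ 0.00000000e+00,  0.00000000e+00,  0.00000000e+00,
         1.00000000e+00]])}
```

View pics/side0.png

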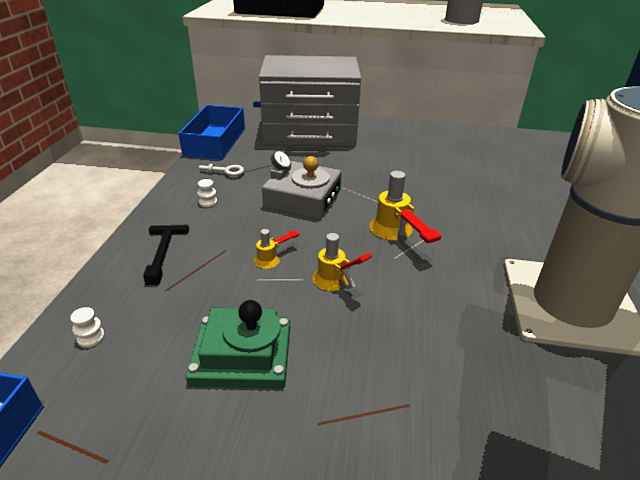

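View pics/top0.png

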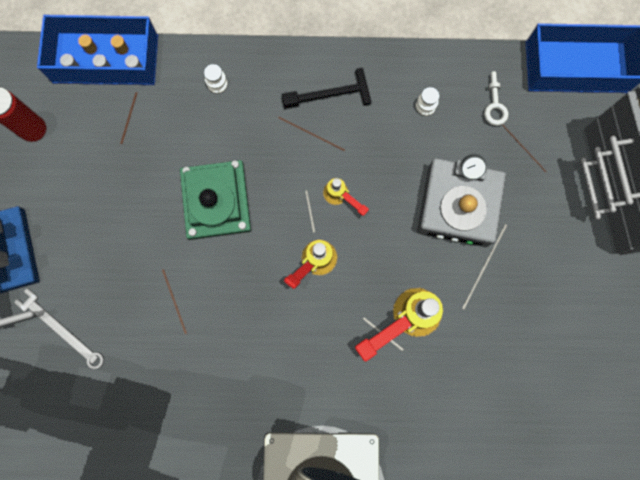

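The side view shows three yellow couplers of different size (about (265,250), (332,265) and (395,205)), the brass ball at (311,163) and the black ball at (250,313). In the top view the couplers are at (337,188), (320,253) and (425,308), and the brass ball is at (468,203). Next I'll measure their sizes.

```bash
cat > h.py <<'E'
import numpy as np,cv2
from bench import *
def load(n,k):
    z=np.load(f"{n}{k}.npz");return z['im'],z['d']
def snap(n,k):
    im,d=grab_frame(n);np.savez(f"{n}{k}.npz",im=im,d=d);cv2.imwrite(f"pics/{n}{k}.png",im[:,:,::-1]);return im,d
def pts(n,d):
    m=camera_model(n);E=m['extrinsics'];v,u=np.mgrid[:480,:640]
    c=np.stack([(u-m['cx'])/m['fx']*d,(v-m['cy'])/m['fy']*d,d],-1)
    return (c-E[:3,3])@E[:3,:3]
def ray(n,u,v,z):
    m=camera_model(n);E=m['extrinsics'];R=E[:3,:3];o=-R.T@E[:3,3]
    r=R.T@np.array([(u-m['cx'])/m['fx'],(v-m['cy'])/m['fy'],1]);return o+r*(z-o[2])/r[2]
def comps(mask,amin=25):
    n,l,s,c=cv2.connectedComponentsWithStats(mask.astype(np.uint8)*255)
    return [(l==i,s[i],c[i]) for i in range(1,n) if s[i][4]>=amin]
def masks(im):
    h=cv2.cvtColor(im,cv2.COLOR_RGB2HSV).astype(int);H,S,V=h[...,0],h[...,1],h[...,2]
    return dict(yellow=(H>19)&(H<32)&(S>170)&(V>60),red=((H<6)|(H>174))&(S>180)&(V>90),brass=(H>10)&(H<20)&(S>120)&(V>80))
E
python3 - <<'E'
from h import *
np.set_printoptions(precision=1,suppress=True)
for n in("top","side"):
    im,d=load(n,0);P=pts(n,d)
    for k,m in masks(im).items():
        for c,s,ce in comps(m):
            q=P[c&(d>0)]
            print(n,k,s,ce,"lo",np.percentile(q,2,0),"hi",np.percentile(q,98,0))
    for (u,v) in dict(top=[(336,185),(319,250),(430,307),(468,203),(452,222)],side=[(264,233),(332,238),(398,175),(311,160),(311,181)])[n]:
        print(n,(u,v),P[v,u])
E
```

```text
top yellow [325 185  17  18 117] [331.3 196.9] lo [567.8 -29.6   4. ] hi [596.7   1.   42.2]
top yellow [316 246  20  28 180] [327.2 264.1] lo [419.  -20.8   4.1] hi [468.5  15.4  55.7]
top yellow [394 289  31  30 251] [404.4 300.5] lo [ 332.2 -191.8    5.8] hi [ 386.9 -140.4   80.7]
top yellow [412 299   8  12  31] [414.2 303.2] lo [ 342.6 -176.5   77.4] hi [ 362.4 -163.9   84.5]
top yellow [411 323  27  12 129] [423.7 330. ] lo [ 299.1 -222.7    5.9] hi [ 319.  -176.6   67.2]
top red [  0  95  16  24 102] [  9.6 109.3] lo [691.2 593.2 124.3] hi [732.6 616.4 135.3]
top red [343 193  25  22 159] [355.1 203.8] lo [537.5 -81.4  35. ] hi [576.9 -37.3  43.9]
top red [285 263  28  25 279] [297.8 275.2] lo [380.9  28.8  54.7] hi [429.1  71.6 112. ]
top red [356 316  55  45 249] [379.4 336.9] lo [ 252.2 -157.    67.6] hi [326.9 -61.4  76.9]
top brass [80 36 12 11 55] [85.4 40.8] lo [892.1 499.5  36.9] hi [914.  523.   44.4]
top brass [112  36  12  13  58] [117.5  41.4] lo [890.7 432.5  35.7] hi [914.9 456.2  44.1]
top brass [460 195  17  17 152] [467.6 203.3] lo [ 527.6 -282.5  105.3] hi [ 
[... 461 characters left out ...]
[567.8 -36.4   2.1] hi [611.    0.6  45.7]
side yellow [312 248  37  43 929] [329.3 271.5] lo [423.8  -3.2   1.9] hi [483.8  43.6  62.4]
side red [401 209  40  33 446] [420.8 226. ] lo [ 252.5 -156.4   67.4] hi [323.9 -62.1  76. ]
side red [274 230  25  13 121] [287.2 236.1] lo [536.4 -81.7  36.2] hi [575.4 -41.9  41.8]
side red [341 253  31  14 106] [359.9 258.7] lo [379.2  36.2  60.7] hi [428.6  72.5 111. ]
side brass [303 156  15  13 122] [310.3 162.1] lo [ 529.3 -388.8   42.7] hi [ 581.6 -253.9  118.3]
side (264, 233) [589.2 -13.5  76.7]
side (332, 238) [452.1  17.2 105.4]
side (398, 175) [ 343.2 -179.3  141.9]
side (311, 160) [ 542.2 -265.7  113.5]
side (311, 181) [ 538.4 -246.8   69.4]
```

The middle coupler has its stem top at 105 mm and its handle raised to 112 mm, so it is the one meant. Next I'll get its axis, the handle direction and the ball centre.

```bash
python3 - <<'E'
from h import *
from scipy.optimize import least_squares
np.set_printoptions(precision=1,suppress=True)
def circ(q,r=None):
    # fixed radius circle in xy
    f=lambda p:np.hypot(q[:,0]-p[0],q[:,1]-p[1])-r
    s=least_squares(f,q[:,:2].mean(0),loss='soft_l1',f_scale=1);return s.x,np.abs(s.fun).mean()
A=[]
for n in("top","side"):
    im,d=load(n,0);P=pts(n,d);x,y,z=P[...,0],P[...,1],P[...,2]
    near=(abs(x-450)<60)&(abs(y-12)<60)&(d>0)
    red=masks(im)['red']
    t=near&(abs(z-104)<3)&~red&(np.hypot(x-450,y-14)<20)
    c=np.argwhere(t).mean(0);(cc,rr)=cv2.minEnclosingCircle(np.argwhere(t)[:,::-1].astype(np.float32))
    print(n,"stem top n",t.sum(),P[t].mean(0),"ray",ray(n,c[1],c[0],104),"enc r px",rr)
    st=near&(z>68)&(z<100)&(np.hypot(x-450,y-14)<20)&~red
    A.append(P[st])
    rm=red&near; q=P[rm];print(" red far pts", q[q[:,2]>np.percentile(q[:,2],85)].mean(0), "near", q[q[:,2]<np.percentile(q[:,2],15)].mean(0))
    b=masks(im)['brass']&(np.hypot(x-540,y+267)<40)
    q=P[b&(d>0)&(z>88)]
    f=lambda p:np.linalg.norm(q-p,axis=1)-18
    s=least_squares(f,q.mean(0)-[0,0,10],loss='soft_l1');print(" ball",s.x,abs(s.fun).mean(),len(q))
    cc=comps(b)[0];print(" ball silhouette ray z=100",ray(n,*cc[2],100),cc[1])
    pl=(abs(z-68)<3)&(np.hypot(x-540,y+267)<47)&(d>0);print(" plate z",np.median(z[pl]))
Q=np.vstack(A);print("stem fit",circ(Q,12),[circ(a,12) for a in A],[len(a) for a in A])
E
```

```text
top stem top n 109 [452.  12. 104.] ray [452.  12. 104.] enc r px 6.306830406188965
 red far pts [393.6  63.9 106.8] near [425.7  32.7  58.5]
 ball [ 544.5 -270.6  100.4] 1.040694269068384 151
 ball silhouette ray z=100 [ 544.1 -270.5  100. ] [460 195  17  17 151]
 plate z 68.17096628884048
side stem top n 91 [451.8  11.8 104.3] ray [451.9  11.4 104. ] enc r px 5.852449893951416
 red far pts [392.5  68.3 109.8] near [426.5  38.4  63. ]
 ball [ 544.3 -273.6  101.3] 1.2602962012533743 119
 ball silhouette ray z=100 [ 546.1 -280.7  100. ] [304 156  14  13 119]
 plate z 68.98405592513114
stem fit (array([452.5,   8.8]), np.float64(0.9662653245849117)) [(array([452.8,  12. ]), np.float64(0.21459264558062568)), (array([452.4,   8.6]), np.float64(0.8285339116603708))] [35, 174]
```

```bash
python3 -m crank '[[1,0.4,-0.8,0.02,-0.63],[1,0.4,-0.8,0.02,-0.63],[1,0.4,-0.8,0.02,-0.63],[1,0.4,-0.8,0.02,-0.63],[1,0.4,-0.8,0.02,-0.63],[1,0.4,-0.8,0.02,-0.63],[1,0.4,-0.8,0.02,-0.63],[1,0.4,-0.8,0.02,-0.63],[1,0.4,-0.8,0.02,-0.63]]' 60
```

```text
clock: 1.23
tcp_pos: [346.6, 206.8, 240.6]
ee_rot: [-0.0, 0.359, 0.933, -0.001]
contact_force: [-1.2, -0.3, 0.2]
gripper_width: 85.5
```

```bash
python3 -m crank '[[1,0.211,-0.39,0,0],[1,0.211,-0.39,0,0],[1,0.211,-0.39,0,0],[1,0.211,-0.39,0,0],[1,0.211,-0.39,0,0],[1,0.211,-0.39,-0.06,0],[1,0.211,-0.39,-0.12,0],[1,0.211,-0.39,-0.12,0]]'; python3 - <<'E'
from h import *
snap("side",1);snap("top",1)
E
```

```text
clock: 2.22
tcp_pos: [450.1, 13.7, 178.9]
ee_rot: [-0.003, 0.358, 0.934, -0.001]
contact_force: [-0.4, 0.0, 0.5]
gripper_width: 85.5
```

View pics/side1.png

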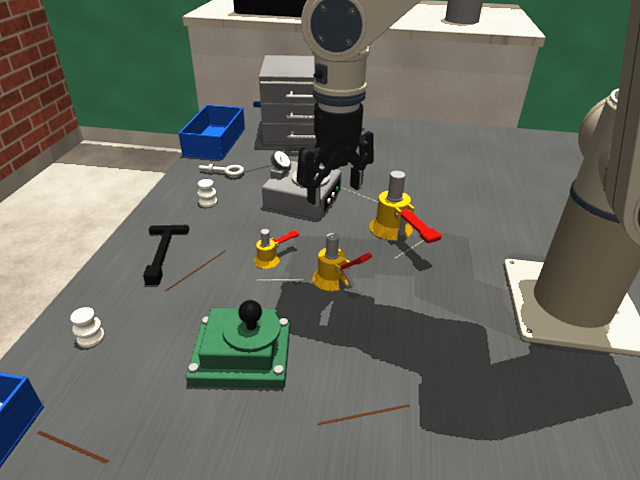

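The fingers at (310,185) and (355,170) straddle the coupler's stem at (332,240) with the handle clear of them, so I'll descend and grip.

```bash
python3 -m crank '[[1,0.004,-0.004,-0.08,0],[1,0.004,-0.004,-0.15,0],[1,0.004,-0.004,-0.224,0],[1,0.004,-0.004,-0.224,0],[0.2,0.004,-0.004,-0.224,0],[0.2,0.004,-0.004,-0.224,0],[0.1,0.004,-0.004,-0.224,0],[0.1,0.004,-0.004,-0.224,0],[0.1,0.004,-0.004,-0.224,0],[0.1,0.004,-0.004,-0.224,0]]' 60; python3 - <<'E'
from h import *
snap("side",2)
E
```

```text
clock: 3.58
tcp_pos: [454.8, 11.1, 69.7]
ee_rot: [0.0, 0.358, 0.934, -0.0]
contact_force: [-0.7, -0.6, 8.6]
gripper_width: 22.7
```

View pics/side2.png

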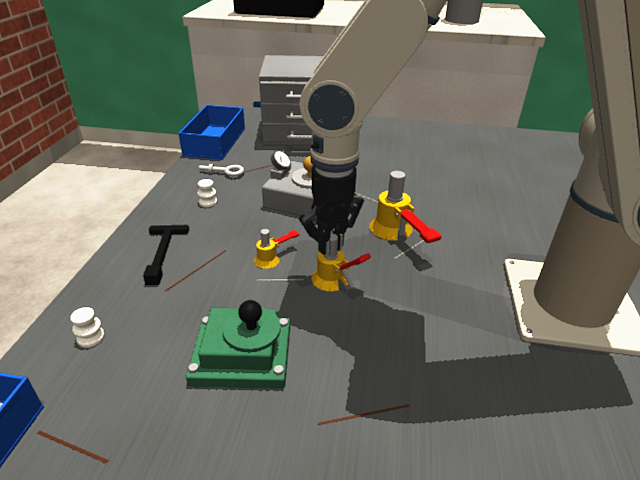

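The pads hold the stem at (333,243), and the opening of 22.7 mm fits the 24 mm stem. Lift and carry to above the ball.

```bash
python3 -m crank '[[0.1,0,0,0.08,0],[0.1,0,0,0.16,0],[0.1,0,0,0.24,0],[0.1,0,0,0.3,0],[0.1,0.03,-0.1,0.3,0],[0.1,0.07,-0.2,0.3,0],[0.1,0.1,-0.3,0.3,0],[0.1,0.13,-0.4,0.3,0],[0.1,0.165,-0.5,0.3,0],[0.1,0.18,-0.55,0.3,0],[0.1,0.18,-0.56,0.3,0],[0.1,0.18,-0.56,0.3,0]]' 80; python3 - <<'E'
from h import *
snap("side",3);snap("top",3);print(get_state()['tcp_pos'],get_state()['dq'],get_state()['contact_force'])
E
```

```text
clock: 5.12
tcp_pos: [543.6, -268.3, 218.3]
ee_rot: [-0.001, 0.358, 0.934, 0.0]
contact_force: [-0.2, 1.1, -7.8]
gripper_width: 22.0
[ 544.00889962 -267.7463923   218.96658211] [ 0.0061871  -0.00658629 -0.00556743 -0.00036995 -0.00205925 -0.00043392] [-0.53470329  0.10828977 -7.54029537]
```

View pics/side3.png

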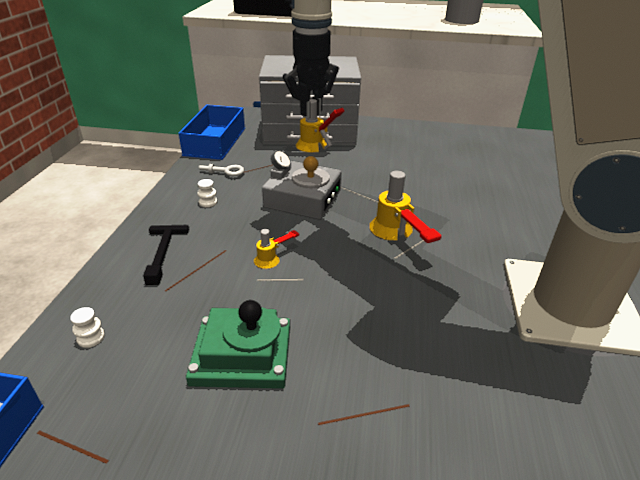

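View pics/top3.png

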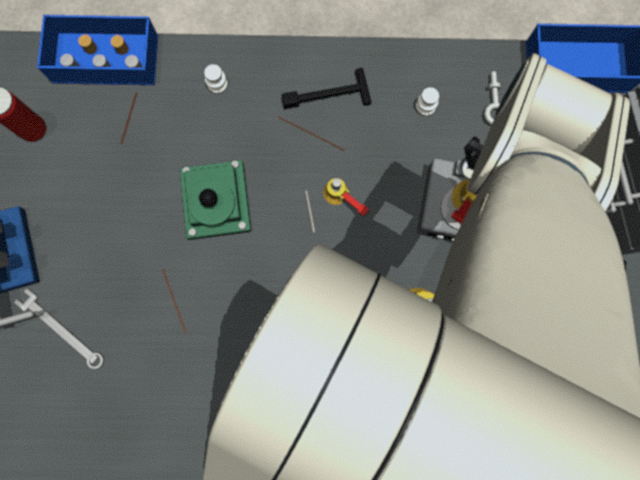

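The coupler hangs upright at (311,130), above the ball at (311,163), with its handle still up to the right. The arm hides the top view, so I'll measure with the side camera, using the same method for both frames.

```bash
cat > m.py <<'E'
from h import *
from scipy.optimize import least_squares
import sys
np.set_printoptions(precision=1,suppress=True)
def bell(k,x0,y0,z0):
    im,d=load("side",k);P=pts("side",d);x,y,z=P[...,0],P[...,1],P[...,2]
    m=masks(im)['yellow']&(np.hypot(x-x0,y-y0)<50)
    q=P[m&(d>0)&(z<z0+80)]
    print(k,"z lo/hi",np.percentile(q[:,2],[1,50,99]))
    for a,b in((18,38),(38,56)):
        s=q[(q[:,2]>z0+a)&(q[:,2]<z0+b)]
        r=least_squares(lambda p:np.hypot(s[:,0]-p[0],s[:,1]-p[1])-26,[x0,y0],loss='soft_l1')
        print(" slice",a,b,len(s),r.x,abs(r.fun).mean())
    rim=comps(m)[0][1];print(" bbox",rim)
E
python3 - <<'E'
from m import *
bell(0,452,12,0);bell(3,544,-269,149)
im=cv2.imread('pics/side3.png')[80:200,240:380];cv2.imwrite('pics/c3.png',cv2.resize(im,None,fx=5,fy=5,interpolation=cv2.INTER_CUBIC))
E
```

```text
0 z lo/hi [ 1.2 32.2 63. ]
 slice 18 38 203 [452.2   8.5] 0.8344500414759465
 slice 38 56 153 [451.3   8.9] 1.9287702649721388
 bbox [312 248  37  43 923]
3 z lo/hi [152.3 178.7 211. ]
 slice 18 38 190 [ 541.  -267.2] 1.1868326723777263
 slice 38 56 134 [ 539.4 -267. ] 2.273811236591641
 bbox [296 118  31  34 650]
```

View pics/c3.png

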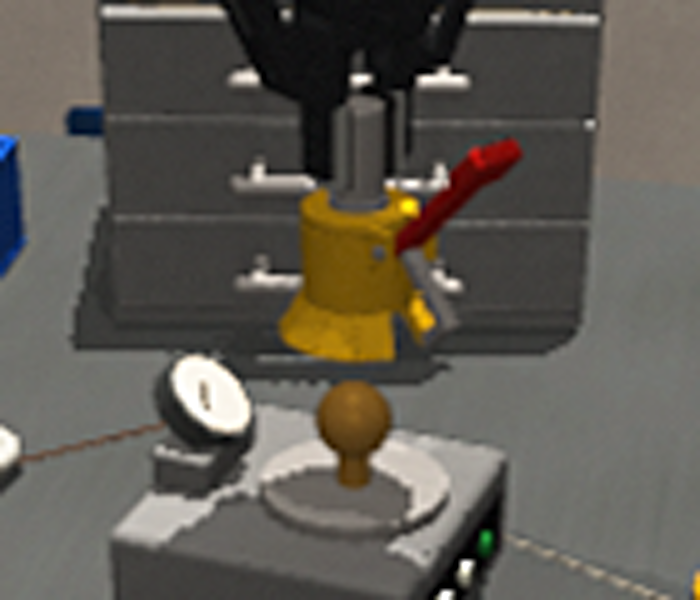

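```bash
python3 - <<'E'
from m import *
def proj(n,p):
    m=camera_model(n);E=m['extrinsics'];c=np.atleast_2d(p)@E[:3,:3].T+E[:3,3]
    return np.c_[c[:,0]/c[:,2]*m['fx']+m['cx'],c[:,1]/c[:,2]*m['fy']+m['cy']]
t=np.linspace(0,6.28,400);rim=np.c_[36*np.cos(t),36*np.sin(t),0*t]
for k,o in((0,[452.2,10.5,0]),(3,[542,-269.5,149])):
    o=np.array(o);q=proj("side",rim+o);im,d=load("side",k)
    m=masks(im)['yellow'];cs=[c for c in comps(m) if abs(c[2]-proj("side",o+[0,0,30])[0]).max()<25][0]
    ys,xs=np.where(cs[0]); 
    print(k,"pred rim: left %.1f bottom %.1f"%(q[:,0].min(),q[:,1].max()),"meas left",xs.min()-.5,"bottom",ys.max()+.5)
    # stem
    hsv=cv2.cvtColor(im,cv2.COLOR_RGB2HSV)
    for zz in (65,70,75,80):
        c=proj("side",o+[0,0,zz])[0];r=int(round(c[1]));row=hsv[r,int(c[0])-12:int(c[0])+13]
        print(zz,"pred col %.1f row %d"%(c[0],r),[(int(a[1]),int(a[2])) for a in row][3:22])
    print("d(px)/dx,dy", proj("side",o+[1,0,0])-proj("side",o),proj("side",o+[0,1,0])-proj("side",o))
for b in([544.3,-270.5,100],[544.3,-273.6,100]):print("ball pred",proj("side",b))
im,d=load("side",0);c=[c for c in comps(masks(im)['brass']) if abs(c[2][0]-310)<8][0];print("meas",c[1],c[2])
E
```

```text
0 pred rim: left 312.3 bottom 291.8 meas left 311.5 bottom 290.5
65 pred col 331.7 row 253 [(240, 248), (243, 254), (196, 238), (40, 90), (26, 58), (17, 59), (23, 67), (28, 72), (24, 74), (27, 75), (27, 75), (25, 72), (23, 67), (24, 65), (19, 55), (30, 95), (86, 202), (165, 251), (248, 250)]
70 pred col 331.8 row 251 [(243, 251), (241, 251), (227, 255), (188, 231), (33, 70), (18, 56), (23, 67), (25, 71), (22, 71), (28, 74), (27, 75), (24, 73), (29, 71), (27, 66), (22, 58), (143, 105), (232, 236), (249, 255), (246, 253)]
75 pred col 331.9 row 249 [(184, 218), (219, 254), (233, 255), (232, 253), (98, 78), (26, 59), (23, 66), (32, 72), (24, 73), (27, 75), (31, 75), (28, 72), (22, 71), (23, 66), (16, 62), (84, 79), (203, 207), (210, 255), (172, 218)]
80 pred col 332.0 row 247 [(10, 106), (31, 108), (44, 111), (41, 94), (17, 59), (22, 59), (27, 66), (25, 71), (21, 74), (27, 75), (27, 75), (27, 75), (22, 70), (26, 68), (20, 64), (12, 63), (12, 87), (14, 108), (2, 103)]
d(px)/dx,dy [[-0.5 -0.1]] [[-0.1  0.3]]
3 pred rim: left 295.6 bottom 152.1 meas left 295.5 bottom 151.5
65 pred col 311.8
[... 297 characters left out ...]
72), (22, 83), (16, 64), (27, 56), (27, 84), (26, 77), (24, 75), (32, 72), (30, 67), (24, 54), (23, 56), (23, 76), (17, 89), (21, 84)]
75 pred col 311.8 row 113 [(36, 14), (18, 14), (0, 13), (43, 12), (22, 35), (28, 73), (22, 83), (20, 64), (31, 58), (31, 83), (35, 81), (27, 76), (28, 72), (29, 70), (24, 53), (16, 16), (24, 21), (16, 63), (19, 79)]
80 pred col 311.8 row 111 [(40, 19), (28, 18), (16, 16), (30, 17), (19, 41), (24, 73), (21, 84), (23, 66), (27, 57), (30, 86), (32, 79), (27, 76), (24, 74), (25, 70), (29, 53), (48, 16), (11, 23), (20, 64), (21, 72)]
d(px)/dx,dy [[-0.4 -0. ]] [[-0.1  0.2]]
ball pred [[310.4 164.3]]
ball pred [[310.7 163.7]]
meas [303 156  15  13 122] [310.3 162.1]
```

Both cues agree to a few mm: about +2 to 3 mm in x and -2 to -4 mm in y. The flared mouth tolerates that. I'll lower in stages and watch the force.

```bash
python3 -m crank '[[0.1,0.005,-0.006,0,0],[0.1,0.005,-0.006,-0.03,0],[0.1,0.005,-0.006,-0.06,0],[0.1,0.005,-0.006,-0.08,0],[0.1,0.005,-0.006,-0.09,0],[0.1,0.005,-0.006,-0.1,0],[0.1,0.005,-0.006,-0.11,0],[0.1,0.005,-0.006,-0.11,0]]'
```

```text
clock: 6.22
tcp_pos: [546.3, -270.7, 163.7]
ee_rot: [-0.001, 0.358, 0.934, 0.0]
contact_force: [1.1, 0.6, -8.0]
gripper_width: 21.9
```

```bash
python3 -m crank '[[0.1,0,0,-0.008,0],[0.1,0,0,-0.016,0],[0.1,0,0,-0.024,0],[0.1,0,0,-0.024,0]]'
```

```text
clock: 6.72
tcp_pos: [546.6, -271.3, 151.5]
ee_rot: [-0.001, 0.358, 0.934, -0.0]
contact_force: [1.3, -4.7, -10.7]
gripper_width: 21.8
```

The lateral force pushes the tool toward -y, so I'll give way in that direction and continue.

```bash
python3 -m crank '[[0.1,0,-0.003,0,0],[0.1,0,-0.003,-0.008,0],[0.1,0,-0.003,-0.014,0],[0.1,0,-0.003,-0.02,0],[0.1,0,-0.003,-0.02,0]]'
```

```text
clock: 7.35
tcp_pos: [546.3, -272.6, 141.1]
ee_rot: [-0.001, 0.358, 0.934, -0.0]
contact_force: [-0.2, -0.3, -7.2]
gripper_width: 22.4
```

Free and centred. Lower the last 3 to 4 mm.

```bash
python3 -m crank '[[0.1,0,0,-0.004,0],[0.1,0,0,-0.008,0],[0.1,0,0,-0.01,0],[0.1,0,0,-0.01,0]]'
```

```text
clock: 7.85
tcp_pos: [546.7, -272.7, 138.4]
ee_rot: [-0.001, 0.358, 0.934, -0.0]
contact_force: [-5.7, 3.0, 10.8]
gripper_width: 22.2
```

```bash
python3 -m crank '[[0.1,0,0,0,0],[0.6,0,0,0,0],[1,0,0,0,0],[1,0,0,0,0],[1,0,0,0,0],[1,0,0,0,0]]'; python3 - <<'E'
from m import *
snap("side",4)
bell(4,545,-271,68)
im=cv2.imread('pics/side4.png')[80:220,240:380];cv2.imwrite('pics/c4.png',cv2.resize(im,None,fx=4,fy=4,interpolation=cv2.INTER_CUBIC))
E
```

```text
clock: 8.6
tcp_pos: [546.7, -272.7, 138.3]
ee_rot: [-0.001, 0.358, 0.934, -0.0]
contact_force: [1.0, -0.5, -0.3]
gripper_width: 85.5
4 z lo/hi [ 70.5 100.3 130.4]
 slice 18 38 158 [ 543.9 -271.2] 1.3572290605812845
 slice 38 56 122 [ 541.5 -270.1] 2.3011514268352222
 bbox [295 149  30  35 597]
```

View pics/c4.png

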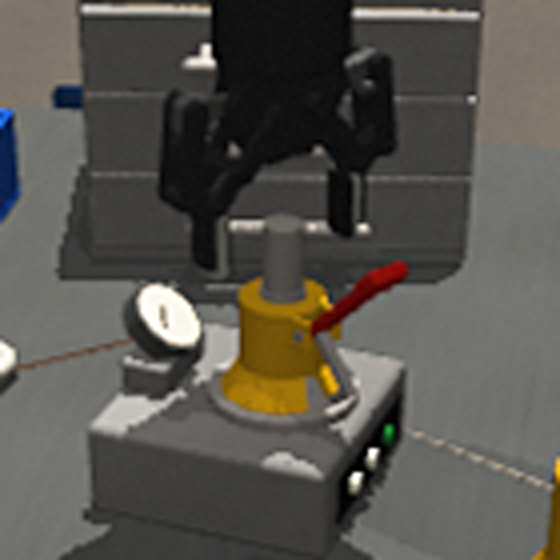

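It sits flat on the plate (crop (280,405)) with the handle up to the right. The rim measures about 69 to 70 mm high, against 68 expected. Rise clear, shut the fingers and measure the handle direction.

```bash
python3 -m crank '[[1,0,0,0.08,0],[1,0,0,0.16,0],[1,0,0,0.26,0],[0,0,0,0.26,0],[0,-0.05,0.04,0.26,0],[0,-0.1,0.09,0.26,0],[0,-0.1,0.09,0.26,0],[0,-0.1,0.09,0.26,0]]' 60; python3 - <<'E'
from m import *
snap("top",5);im,d=snap("side",5);bell(5,545,-271,68)
P=pts("side",d);m=masks(im)['red']&(np.hypot(P[...,0]-500,P[...,1]+230)<100)&(d>0)&(P[...,2]>90)
q=P[m];print(len(q));c=q[:,:2].mean(0)
u,s,vt=np.linalg.svd(q-q.mean(0),full_matrices=False);print(q.mean(0),vt[0],np.degrees(np.arctan2(vt[0,1],vt[0,0])))
print("from axis",np.degrees(np.arctan2(*(q[:,:2].mean(0)-[545,-271.5])[::-1])),q.min(0),q.max(0))
E
```

```text
clock: 9.65
tcp_pos: [497.1, -228.0, 268.1]
ee_rot: [-0.0, 0.358, 0.934, -0.0]
contact_force: [-0.8, -0.3, 0.2]
gripper_width: 0.2
5 z lo/hi [ 69.4  99.9 130.3]
 slice 18 38 151 [ 544.2 -271.2] 1.3388555534285058
 slice 38 56 119 [ 541.8 -270.3] 2.266147205575557
 bbox [295 149  30  35 596]
59
[ 484.3 -216.   168.6] [ 0.7 -0.4 -0.7] -29.132283614299674
from axis 137.58223822316282 [ 469.4 -242.5  127.3] [ 519.9 -203.   177.8]
```

View pics/side5.png

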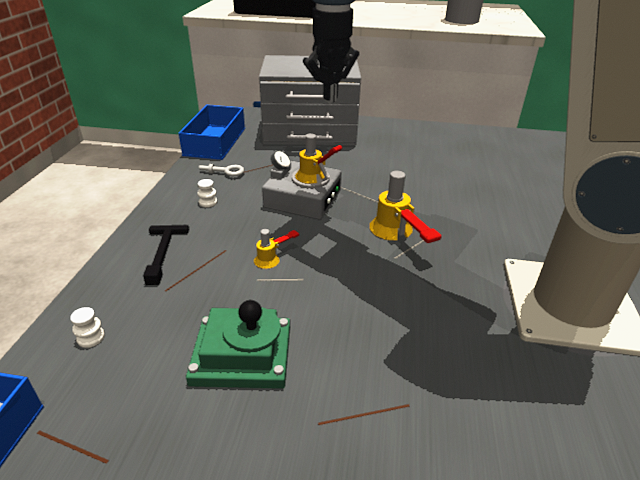

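The shut fingers (331,90) are over the bar. The handle azimuth of 137.6° matches, and the TCP is at the 65 mm press point. Pressing down in stages.

```bash
python3 -m crank '[[0,0,0,-0.08,0],[0,0,0,-0.16,0],[0,0,0,-0.19,0],[0,0,0,-0.21,0],[0,0,0,-0.23,0],[0,0,0,-0.25,0],[0,0,0,-0.265,0],[0,0,0,-0.28,0],[0,0,0,-0.285,0],[0,0,0,-0.285,0]]'
```

```text
clock: 11.0
tcp_pos: [497.3, -228.2, 125.4]
ee_rot: [-0.001, 0.358, 0.934, -0.0]
contact_force: [-0.9, -0.4, 0.0]
gripper_width: -0.3
```

```bash
python3 -m crank '[[0,0,0,-0.004,0],[0,0,0,-0.008,0],[0,0,0,-0.01,0],[0,0,0,-0.01,0]]'; python3 - <<'E'
from m import *
snap("side",6)
im=cv2.imread('pics/side6.png')[80:220,240:380];cv2.imwrite('pics/c6.png',cv2.resize(im,None,fx=4,fy=4,interpolation=cv2.INTER_CUBIC))
E
```

```text
clock: 11.5
tcp_pos: [497.1, -228.0, 121.0]
ee_rot: [-0.001, 0.358, 0.934, -0.0]
contact_force: [-3.2, 3.0, 9.4]
gripper_width: -0.1
```

View pics/c6.png

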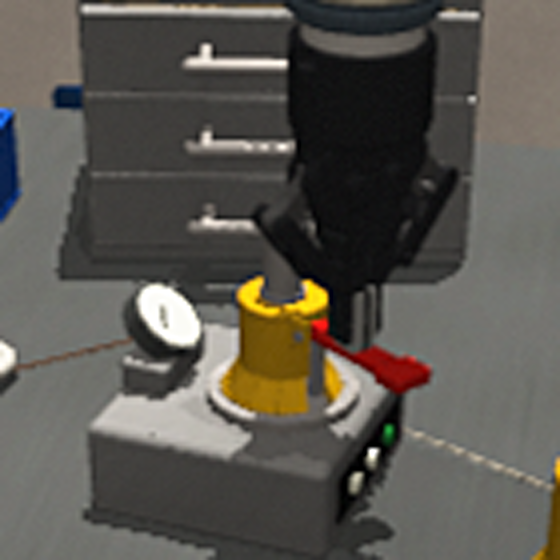

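The handle is level (crop (345,350)) and the coupler is still flat. I'll press 1.5 mm more to confirm the stop, then back away.

```bash
python3 -m crank '[[0,0,0,-0.004,0],[0,0,0,-0.006,0],[0,0,0,-0.006,0]]' && python3 -m crank '[[0,0,0,0.05,0],[0,0,0,0.15,0],[0,0,0,0.25,0],[0,-0.1,0.1,0.3,0],[0,-0.2,0.2,0.3,0],[0,-0.2,0.25,0.3,0],[0,-0.2,0.25,0.3,0],[0,-0.2,0.25,0.3,0],[0,-0.2,0.25,0.3,0],[0,-0.2,0.25,0.3,0]]'; python3 - <<'E'
from m import *
snap("top",7);im,d=snap("side",7);bell(7,545,-271,68)
P=pts("side",d);m=masks(im)['red']&(np.hypot(P[...,0]-500,P[...,1]+230)<100)&(d>0)&(P[...,2]>90)
q=P[m];print(len(q));print("red z",np.percentile(q[:,2],[2,50,98]))
r=np.hypot(q[:,0]-545.5,q[:,1]+271.5);s=np.polyfit(r,q[:,2],1);print("slope",s[0],r.min(),r.max())
i=np.hstack([cv2.imread(f'pics/{n}7.png')[a:a+140,b:b+140] for n,a,b in(("side",90,240),("top",140,400))]);cv2.imwrite('pics/c7.png',cv2.resize(i,None,fx=2.8,fy=2.8,interpolation=cv2.INTER_CUBIC))
E
```

```text
clock: 11.92
tcp_pos: [496.5, -227.4, 119.9]
ee_rot: [-0.001, 0.358, 0.934, -0.0]
contact_force: [-9.2, 6.0, 23.0]
gripper_width: 0.2
clock: 13.18
tcp_pos: [396.9, -103.0, 269.7]
ee_rot: [-0.002, 0.358, 0.934, -0.0]
contact_force: [0.1, -0.7, 0.3]
gripper_width: 0.3
7 z lo/hi [ 69.9 101.1 130.6]
 slice 18 38 137 [ 544.8 -271.7] 1.515272948593121
 slice 38 56 117 [ 543.3 -271.1] 2.302855903588322
 bbox [295 149  30  35 562]
181
red z [118.6 122.5 125.3]
slope 0.005715431390753356 30.743949694994342 113.58437241136954
```

View pics/c7.png

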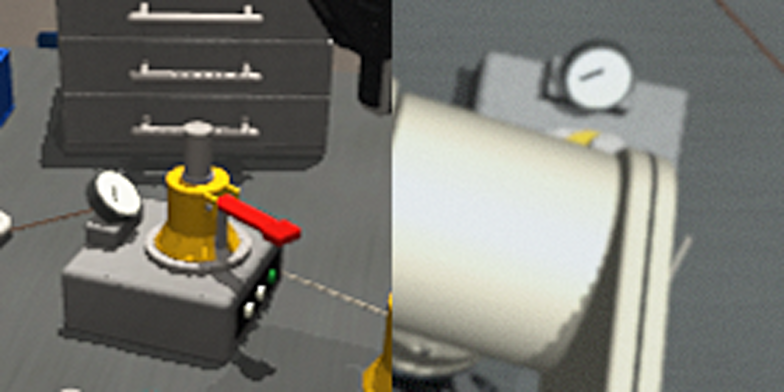

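The handle is level (slope 0.006, bar top about 122 mm against 121.5 expected), the coupler is flat and home, and the robot is clear. Handing in.

```bash
python3 -c "
from bench import *
print(sign_off())"
```

```text
the job is handed in; nothing more can be done
None
```

I picked the middle-sized yellow coupler (stem top at 105 mm), lowered it over the brass ball on the grey tester and released it flat with the handle still up. I then pressed the handle down with shut fingers to its stop, at 23 N, backed away and handed in at about 13 s.

**Last checks:**
- **Coupler position:** in the side view its axis was about (544.8, -271.7), and the ball was (544.3, -273.6) with that same camera. The rim was flat on the plate, and the TCP height at contact was within 1 mm of the expected value.
- **Handle:** slope about 0.006, with the bar's top near 122 mm against 121.5 mm expected.
- **Robot:** contact force about zero, well clear of everything.

**Disagreements:** the two cameras differed by about 3 mm in y, so I took each relative offset within one camera. During lowering there was a brief side force of about 5 N, which a 1.5 mm shift relieved. In the final top view the arm hid most of the coupler, so the last check used the side camera only.

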